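# Bring the movement to the inspection station and hold the camera mast up

### The arm

A 6-joint arm with a two-finger parallel gripper is mounted at the origin on the work surface. World frame = base frame: x ahead of the robot, y to its left, z up, the work surface at z = 0. Lengths are in mm, angles in rad, forces in N, time in s.
With the tool pointing down it reaches from about 275 to 775 mm from the base axis. Payload 14.6 kg.
Tool frame: the origin (TCP) lies at the very end of the fingers, on their centre line; the grasp point (between the pads) lies 19 mm behind it (manip.grasp_offset is the distance from the TCP to the grasp point, in mm); y points along the fingers, x is the direction in which the jaws open and shut, and the axes are right-handed (so a half turn about y gives the same grasp; the last joint's range is limited). The gripper opens to 85 mm and grips with 20 to 120 N. Pads are 22 mm wide; open, the fingers measure 114 mm over their backs; the gripper's body (76 mm by 85 mm) begins 54 mm behind the grasp point. The pads swing forward as they close: fully open they stand 13 mm farther back than shut.
Start: joints at [1.067, 0.263, -0.048, 1.259, 0, 1.415], TCP at [179.434, 493.388, 231.278] pointing down, gripper open.
Joint ranges: [-2.65, 2.65], [-0.89, 1.7], [-1.18, 1.37], [-2.13, 2.11], [-1.35, 1.29], [-3.14, 3.14]. Speed limits (rad/s): [1.89, 1.89, 2.57, 2.79, 3.14, 3.14].

### API

Orientations are given as a unit quaternion [x, y, z, w].
In Python, from bench import manip gives the robot as it stands. Calls block until the motion is done:
- manip.goto(position, orientation): joint-space move of the TCP to a pose.
- manip.move_linear(position, speed=150, rot=None): straight line of the TCP; rot=None keeps the orientation; speed is the mean speed in mm/s.
- manip.goto_joints(angles): joint-space move.
- manip.move_gripper(opening, squeeze=None): finger opening in mm; squeeze is the grip in N (None keeps the last); returns when the fingers have stopped.
- manip.hold(seconds).
- manip.ik(position, orientation): joint angles nearest the present ones, or None.
- manip.get_image(name): name is "side" or "top" or "wrist"; returns (picture, depth): 480x640x3 uint8, red, green, blue; 480x640 float32, mm along the optical axis (not along the pixel's ray), 0 where there is no reading.
- manip.camera_params(name): a dict with "fx", "fy", "cx", "cy" (pixels), "dist_coeffs" ([k1, k2, p1, p2, k3] as OpenCV has them; the pictures are not rectified), "xyz" and "attitude" of the camera in the world. Camera axes: x right, y down, z forward; pixel columns grow to the right and rows downward; lengths in mm; the calibration is good to about 2 mm. A picture is of the moment at which its call begins: read the wrist's pose just before it. camera_params takes no time and is no camera call; for the wrist camera it gives the pose at the moment of the call.
A pose or a line that the arm cannot do raises manip.PlanningError and nothing moves.
- manip.finish_job(): hands the job in, once; it reports no verdict.
Readings, each from a call of its own:
- manip.read_clock(): time.
- manip.read_joint_pos(): joint angles.
- manip.read_joint_velocities(): joint speeds.
- manip.read_effort(): joint torques, N m.
- manip.read_tcp_pos(): TCP position.
- manip.read_ee_rot(): TCP orientation.
- manip.read_force(): force on the tool from outside, world axes, zero at the start.
- manip.read_moment(): the same for the moment, N m.
- manip.read_width(): finger opening in mm.
Only numpy, scipy, OpenCV 4.12 (cv2) and the standard library are available. Lean on these libraries where they do the work, as an engineer would, in place of code of your own. Each camera call takes 0.05 s, during which the arm holds its last target.

### The job

Push the movement carrier along its rail from the loading end to the next station, the one beside the camera mast, so that it sits in the detent there. Then press the mast's release button fully home, take the camera by the bar on its top and pull it up past the first stop to the second stop, where both tubes are fully out. Finish while still holding the camera up there (its spring would pull it down again), and leave the other things on the bench where they are.

Things in the scene. Friction and masses are not known exactly. Their poses are not given: they have to be found in the camera images.
- fixture: fixed aluminium plate 200 x 380 x 10 mm on the bench, carrying the rail and the mast, turned up to 0.3 rad; origin: centre of its underside; x away from the robot, y along its long side to the robot's left, z up. Rail: steel bar 30 mm wide along y at x = -60 mm, top 22 mm above the bench, with end blocks 36 mm high at y = -177 and +177 mm
- station (a point): point on the rail's top, on its middle line (fixture x = -60, y = 20 mm), where the carrier's centre sits when in the wanted detent. Two brass discs on the plate on the robot's side of the rail mark the stations: y = 20 mm (the next one, beside the mast) and y = 90 mm (unloading, not wanted)
- carrier (a joint): carrier's travel in m, growing along fixture +y: 0 at the loading end, 0.150 in the wanted detent, 0.220 in the one after, end 0.240; starts between 0 and 0.075. It drags with about 1.2 N and stays where left; a detent is a sprung ball between two bumps 6.5 mm to either side, 4 to 8 N in all to push over, and holds within 1 mm
- carrier_center (a point): centre of the carrier's underside, 22 mm above the bench. The carrier is an aluminium block 64 x 64 mm, from 25 to 43 mm above the bench, with a round watch movement on it (41 mm across, top about 52 mm above the bench)
- carrier_post (a point): centre of the top face of the carrier's upright dark steel push post, 12 mm thick, 42 mm tall, top 85 mm above the bench; it stands 24 mm from the carrier's centre towards the loading end (fixture -y), on the rail's middle line; push it towards fixture +y
- mast_foot (a point): foot of the camera mast on the plate's top, fixture x = 60, y = 20 mm: a round dark sleeve 32 mm thick, 80 mm above the bench, joined on its +y side to a grey housing 34 mm wide that reaches to y = 124 mm, 76 mm above the bench, with the release button on top
- release (a joint): travel of the release button in m: 0 up, 0.006 fully down; it takes about 3 N, and stays down once pressed. Above 0.0045 the mast is unlocked; until then a bolt holds the camera down
- release_top (a point): centre of the top face of the round black release button, 26 mm across, at fixture x = 60, y = 100 mm, 94 mm above the bench when up; it is pressed straight down 6 mm
- top_tube (a joint): extension in m of the thin upper tube (15 mm thick) out of the middle one: 0 in, 0.045 fully out. It comes out first (about 3 N, first stop)
- mid_tube (a joint): extension in m of the middle tube (22 mm thick) out of the sleeve: 0 in, 0.045 fully out. It comes out second (about 7 to 8 N in all; the second stop, a hard one, is 90 mm above the start). A spring draws both tubes in again when the camera is let go
- camera_head: the black camera on top of the mast, 40 x 44 x 30 mm, its lens looking down towards the rail, with an upright aluminium grip bar on top; origin: centre of the camera's underside, 92 mm above the bench when down; axes as the fixture's; it only moves straight up and down
- grip_bar (a point): point in the middle of the grip bar, 144 mm above the bench when down. The bar is 16 mm thick along the fixture's x, 40 mm long along its y and 40 mm tall (from 122 to 162 mm above the bench when down)
- dish: bystander: white ceramic dish, 90 mm across, 22 mm high, on the bench near the fixture's loading end; origin under its centre
- mat_block: bystander: orange silicone block 55 x 50 x 22 mm lying on the base plate to the right of the mast; origin under its centre
- tweezer: bystander: steel tweezer 125 mm long, 7 mm high, lying at the left; origin under its middle
- jar: bystander: glass jar 44 mm across, 50 mm high, at the left; origin under its centre
- driver: bystander: small screwdriver 110 mm long, lying at the left
- loupe: bystander: steel eye loupe, a tapered cup 38 mm across, 28 mm high, standing on the base plate near its left end, beyond the release button; origin under its centre

How it is judged:
By the outcome, as a careful person would: the job done as asked, in the order asked, and still so for the second after the job is handed in, while the arm keeps its last pose, push and grip.
It also fails if it takes over 53 s, if anything falls off the work surface, if the arm or the gripper's body presses on something with over 40 N, if the wrist force passes 120 N, or if a joint passes its speed limit or range.

## Working session

There is one attempt and no reset: what is moved stays moved. The work goes in short steps, each a Python script; the robot and the scene stay as the last script left them, time stands still between calls to the robot, and variables do not carry over. Pictures are saved under pics/ and viewed, and the job is handed in when it is done.

```bash
ls; mkdir -p pics
python3 - <<'E'
from bench import manip
import cv2
print(manip.read_clock(),manip.read_tcp_pos(),manip.read_ee_rot(),manip.read_width(),manip.grasp_offset)
for n in ["side","top","wrist"]:
    print(n,manip.camera_params(n))
    p,d=manip.get_image(n)
    cv2.imwrite(f"pics/{n}0.png",p[:,:,::-1])
    import numpy as np; np.save(f"{n}0d.npy",d)
E
```

```text
pics
0.0 [179.28931998 493.13392227 230.80624237] [ 0.57934164  0.40530589 -0.40601173 -0.57900334] 85.33225347076356 18.700000000000003
side {'fx': 468.2697331558348, 'fy': 468.2697331558348, 'cx': 311.6832545878222, 'cy': 236.03808925952418, 'dist_coeffs': array([-0.07972875,  0.        ,  0.        ,  0.        ,  0.        ]), 'xyz': array([215.62717979, 745.11062323, 693.67439167]), 'attitude': array([-0.1676384 ,  0.8799272 , -0.43568915,  0.08832019])}
top {'fx': 457.92073756216723, 'fy': 457.92073756216723, 'cx': 318.92762097443665, 'cy': 232.9249954514554, 'dist_coeffs': array([0.02413731, 0.        , 0.        , 0.        , 0.        ]), 'xyz': array([ 315.14844478,   30.50197682, 1029.0171101 ]), 'attitude': array([ 0.77616898, -0.62181896,  0.06628725, -0.08067769])}
wrist {'fx': 402.45903899758156, 'fy': 402.45903899758156, 'cx': 320.21662322348465, 'cy': 245.3236585017486, 'dist_coeffs': array([-0.04269358,  0.        ,  0.        ,  0.        ,  0.        ]), 'xyz': array([101.60824436, 520.9926835 , 372.43845621]), 'attitude': array([0.80800402, 0.56641921, 0.09227201, 0.13335916])}
```

View pics/side0.png

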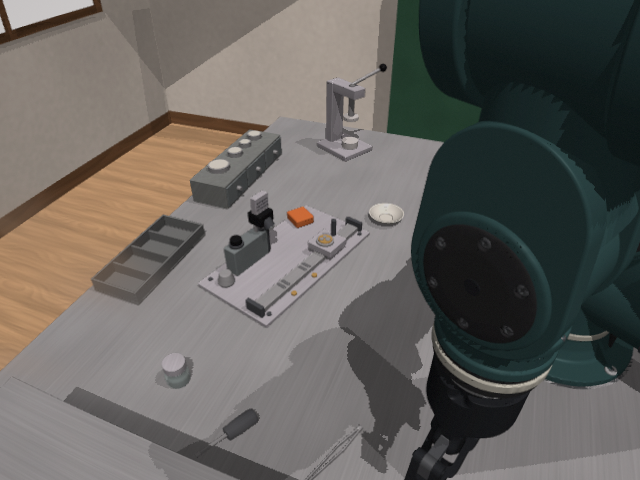

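View pics/top0.png

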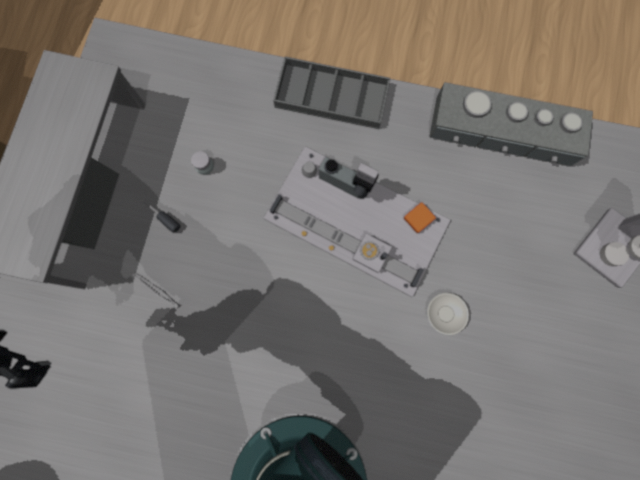

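View pics/wrist0.png

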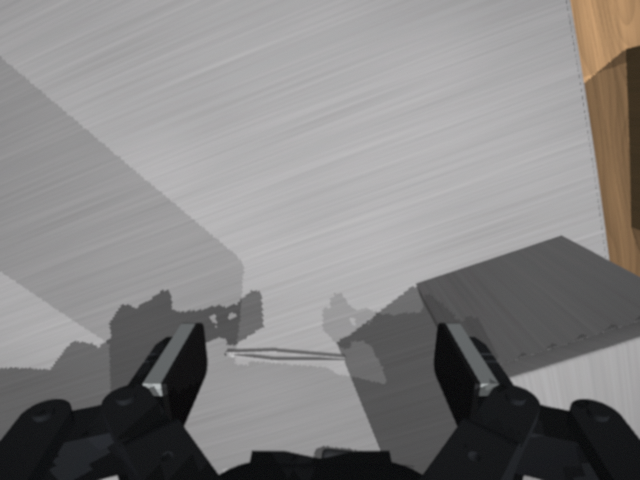

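The top view shows the plate with corners at about (308,149), (450,219), (415,295) and (265,217). The carrier is at (371,251), the button at (332,165), the camera at (365,175), and the brass discs at (305,233) and (332,247). I'll get a coarse pose from these, then look with the wrist camera.

```bash
cat > h.py <<'E'
import numpy as np, cv2
from scipy.spatial.transform import Rotation as R
def rays(cp,uv):
    K=np.array([[cp['fx'],0,cp['cx']],[0,cp['fy'],cp['cy']],[0,0,1]])
    n=cv2.undistortPoints(np.array(uv,float).reshape(-1,1,2),K,cp['dist_coeffs']).reshape(-1,2)
    return R.from_quat(cp['attitude']).apply(np.c_[n,np.ones(len(n))])
def onto(cp,uv,z):
    r=rays(cp,uv); o=np.array(cp['xyz']); z=np.broadcast_to(z,(len(r),))
    return o+r*((z-o[2])/r[:,2])[:,None]
def proj(cp,P):
    Rm=R.from_quat(cp['attitude']).inv(); q=Rm.apply(np.atleast_2d(P)-cp['xyz'])
    K=np.array([[cp['fx'],0,cp['cx']],[0,cp['fy'],cp['cy']],[0,0,1]])
    return cv2.projectPoints(q,np.zeros(3),np.zeros(3),K,cp['dist_coeffs'])[0].reshape(-1,2)
def fix2w(o,th,p):
    p=np.atleast_2d(p).astype(float); c,s=np.cos(th),np.sin(th)
    return np.c_[o[0]+c*p[:,0]-s*p[:,1],o[1]+s*p[:,0]+c*p[:,1],p[:,2]]
def quat(th,flip=False):
    # tool y down, tool x (jaw) along horizontal direction th
    x=np.array([np.cos(th),np.sin(th),0]); y=np.array([0,0,-1.]); z=np.cross(x,y)
    return R.from_matrix(np.c_[x,y,z]).as_quat()
E
python3 - <<'E'
from bench import manip
from h import *
cp=manip.camera_params("top")
c=onto(cp,[(308,149),(450,219),(415,295),(265,217)],10); print(c.round(1)); print(c.mean(0))
d=onto(cp,[(305,233),(332,247)],10);print(d, np.linalg.norm(d[0]-d[1]))
v=d[0]-d[1]; print(np.arctan2(-v[0],v[1]))
print(onto(cp,[(332,165)],94),onto(cp,[(371,251)],52))
print(onto(cp,[(447,313)],22))
r=R.from_quat(manip.read_ee_rot()).as_matrix();print(r)
wc=manip.camera_params("wrist")
# wrist camera in tool frame
print(r.T@(wc['xyz']-manip.read_tcp_pos()), r.T@R.from_quat(wc['attitude']).as_matrix())
E
```

```text
[[ 719.2  144.5   10. ]
 [ 624.1 -210.3   10. ]
 [ 436.4 -162.6   10. ]
 [ 536.3  203.7   10. ]]
[579.00480248  -6.16069235  10.        ]
[[519.77406182 105.96694877  10.        ]
 [501.57729672  39.1701386   10.        ]] 69.23103429414009
-0.2659657212060774
[[661.55467789  76.52774195  94.        ]] [[503.73321867 -45.36541733  52.        ]]
[[ 412.03334977 -234.45369689   22.        ]]
[[ 3.41811680e-01 -4.08745011e-04 -9.39768380e-01]
 [ 9.39768120e-01 -7.13132302e-04  3.41811896e-01]
 [-8.09893095e-04 -9.99999662e-01  1.40368580e-04]]
[  -0.54379482 -141.55166174   82.56187629] [[ 9.99999353e-01  8.26534209e-04 -7.82004751e-04]
 [ 1.00548542e-03 -3.20194226e-01  9.47351385e-01]
 [ 5.32624922e-04 -9.47351558e-01 -3.20194849e-01]]
```

Run:
```python
from bench import manip
from h import *
th=-0.262;o=(579,-6)
p=fix2w(o,th,[0,30,350])[0]
for t in (th,th+np.pi):
    q=manip.ik(p,quat(t)); print(q)
q=manip.ik(p,quat(th))
manip.goto(p,quat(th))
print(manip.read_clock(),manip.read_tcp_pos(),manip.read_joint_pos())
cp=manip.camera_params("wrist"); im,d=manip.get_image("wrist")
np.savez("w1.npz",im=im,d=d,cp=cp)
cv2.imwrite("pics/w1.png",im[:,:,::-1])
```

```text
[-0.09958607  0.38076752  0.44779379  1.6378226   0.          1.73321025]
[-0.09958607  0.38076752  0.44779379  1.6378226   0.         -1.4083824 ]
2.4083 [586.61663643  23.79030332 349.97456164] [-9.82705477e-02  3.80586944e-01  4.47436854e-01  1.63774602e+00
  1.04805375e-04  1.73312822e+00]
```

View pics/w1.png

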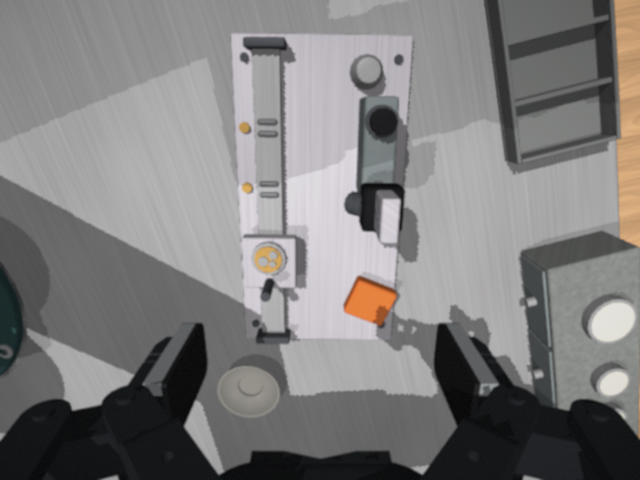

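The wrist view shows the whole fixture. The discs are at (245,128) and (248,188), the button is at (383,121), the post is near (268,290) and the bar is near (389,217). I'll enlarge it and segment.

Run:
```python
from h import *
z=np.load("w1.npz",allow_pickle=True); im=z['im'];d=z['d'];cp=z['cp'].item()
cv2.imwrite("pics/w1c.png",cv2.resize(im[25:345,225:425][:,:,::-1],None,fx=1.85*1,fy=1.85,interpolation=cv2.INTER_CUBIC))
cv2.imwrite("pics/w1p.png",cv2.resize(np.hstack([im[220:310,230:310],im[90:180,345:425],im[175:265,345:425]])[:,:,::-1],None,fx=3.3,fy=3.3,interpolation=cv2.INTER_NEAREST))
hsv=cv2.cvtColor(im,cv2.COLOR_RGB2HSV)
m=cv2.inRange(hsv,(8,90,90),(30,255,255)); m[:, :230]=0; m[:,425:]=0
n,l,s,c=cv2.connectedComponentsWithStats(m)
for i in range(1,n):
    if s[i][4]>15: print(s[i],c[i])
for u,v in [(268,258),(270,282),(266,295),(383,121),(389,217),(389,235),(245,128),(320,200)]:
    D=d[v,u]; r=rays(cp,[(u,v)])[0]; f=R.from_quat(cp['attitude']).as_matrix()[:,2]
    print((u,v),D,(cp['xyz']+r*D).round(1))
```

```text
[240 123  10  10  75] [244.2        127.30666667]
[243 183   9  10  68] [246.79411765 187.5       ]
[255 247  27  25 333] [267.58558559 258.65765766]
[ 344  277   53   49 1644] [369.70681265 300.59793187]
(268, 258) 470.8926 [506.  -40.9  50.3]
(270, 282) 475.42783 [500.3 -68.9  55.1]
(266, 295) 449.0838 [498.4 -71.5  84. ]
(383, 121) 380.83908 [662.6  77.7  92.9]
(389, 217) 343.12088 [641.8   3.6 158.8]
(389, 235) 344.95474 [638.2 -11.1 162. ]
(245, 128) 459.46103 [519.  105.9  13.1]
(320, 200) 489.55356 [580.3   1.7  10.1]
```

View pics/w1p.png

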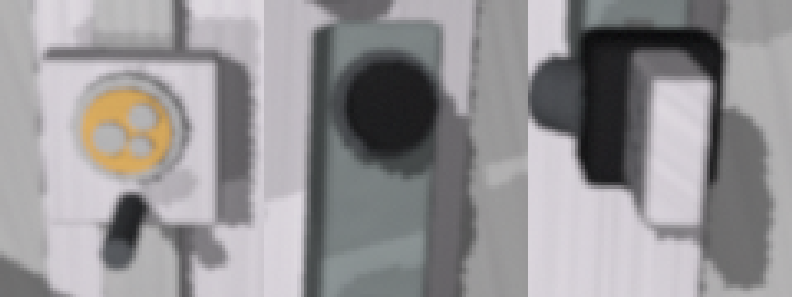

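View pics/w1c.png

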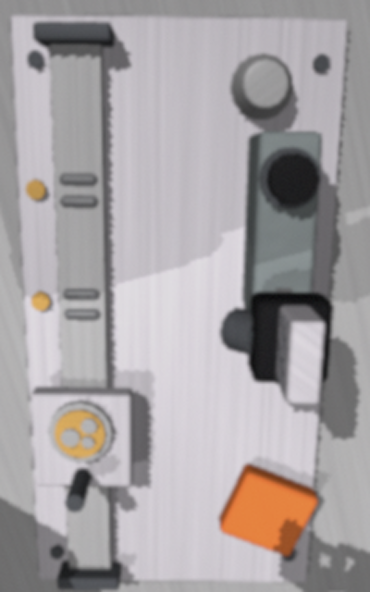

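Run:
```python
from h import *
from scipy.optimize import least_squares
from bench import manip
z=np.load("w1.npz",allow_pickle=True); cp=z['cp'].item()
obs=[((383.5,121.5),(60,100,94)),((390.5,220.8),(60,20,162)),((232,34.2),(-100,190,10)),((412.6,35.8),(100,190,10)),((246.6,338.5),(-100,-190,10))]
uv=np.array([a for a,b in obs]);P=np.array([b for a,b in obs],float)
W=onto(cp,uv,P[:,2])
dw=onto(cp,[(244.2,127.3),(246.8,187.5)],12)
f=lambda x:(fix2w(x[:2],x[2],P)-W)[:,:2].ravel()
s=least_squares(f,[579,-6,-.26]);o=s.x[:2];th=s.x[2];print(s.x,s.fun.reshape(-1,2).round(1))
v=dw[0]-dw[1];print("disc th",np.arctan2(-v[0],v[1]),np.linalg.norm(v))
def inv(w): 
    w=np.atleast_2d(w)[:,:2]-o;c,si=np.cos(th),np.sin(th); return np.c_[c*w[:,0]+si*w[:,1],-si*w[:,0]+c*w[:,1]]
print("discs",inv(dw)); 
print("post",inv(onto(cp,[(265.8,296.4)],85)),"mov",inv(onto(cp,[(267.6,258.7)],50)))
ct=manip.camera_params("top")
print("top button",inv(onto(ct,[(332,165)],94)),inv(onto(ct,[(371,251)],52)),inv(onto(ct,[(305,233),(332,247)],10)))
np.save("fx.npy",s.x)
```

```text
[ 5.79138337e+02 -3.82219421e+00 -2.69398241e-01] [[ 0.8 -0.6]
 [ 0.2 -1.5]
 [-2.   2.1]
 [ 1.6  0.9]
 [-0.7 -0.9]]
disc th -0.27240699778640676 69.88089505512747
discs [[-88.26352058  90.49186967]
 [-88.47377491  20.61129092]]
post [[-59.94413391 -87.98517978]] mov [[-61.1880313  -56.22152566]]
top button [[58.05843451 99.38703982]] [[-61.62856012 -60.11399022]] [[-86.44361614  90.02929692]
 [-86.20597974  20.79867047]]
```

Run:
```python
from bench import manip
from h import *
x=np.load("fx.npy");o=x[:2];th=x[2]
F=lambda a,b,c: fix2w(o,th,[a,b,c])[0]
t0=manip.read_clock()
manip.goto(F(-60,-124,130),quat(th))
print(manip.read_clock())
manip.move_gripper(0,40); print(manip.read_clock(),manip.read_width())
manip.move_linear(F(-60,-124,58),speed=120); print(manip.read_clock())
ey=np.array([-np.sin(th),np.cos(th),0])
for i in range(4): manip.hold(.05); print(manip.read_force().round(2), manip.read_force()@ey)
y=-124;f0=np.mean([manip.read_force()@ey for _ in range(3)])
log=[]
while y<-95:
    y+=2; manip.move_linear(F(-60,y,58),speed=60); f=manip.read_force()@ey-f0; tc=manip.read_tcp_pos(); log.append((y,round(f,2)))
    if f<-0.7: break
print(log,tc,F(-60,y,58),manip.read_clock())
cp=manip.camera_params("wrist"); im,d=manip.get_image("wrist")
cv2.imwrite("pics/w2.png",im[:,:,::-1])
```

```text
3.525
4.2917 0.17140462086218256
5.0417
[-0.09 -0.63  0.38] -0.6340397070975499
[ 0.96 -0.15 -0.05] 0.10923841479650237
[ 0.44 -0.07  0.46] 0.050301331239295546
[-0.59 -0.39 -1.25] -0.5329199846187741
[(-122, np.float64(1.69)), (-120, np.float64(0.94)), (-118, np.float64(1.61)), (-116, np.float64(0.06)), (-114, np.float64(1.51)), (-112, np.float64(-0.19)), (-110, np.float64(-0.16)), (-108, np.float64(0.2)), (-106, np.float64(0.58)), (-104, np.float64(1.36)), (-102, np.float64(0.9)), (-100, np.float64(0.7)), (-98, np.float64(0.31)), (-96, np.float64(0.41)), (-94, np.float64(1.02))] [496.3323306  -78.33792558  58.00977576] [496.28422867 -78.46264402  58.        ] 8.9917
```

View pics/w2.png

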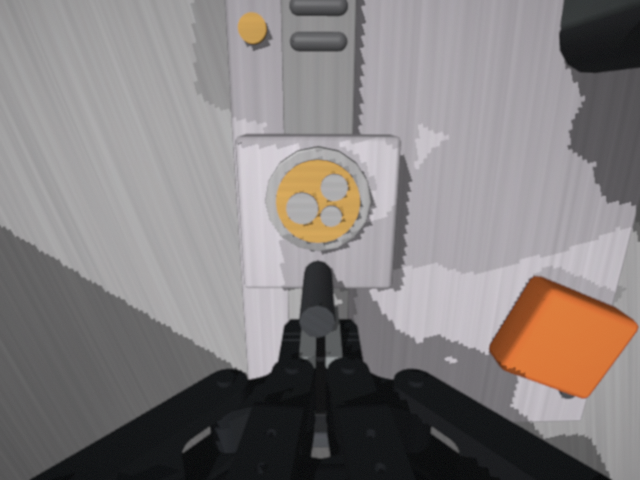

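The post, at (318,320), is straight ahead of the closed fingers. I'll push to just before the bump, then measure the carrier in the picture.

```bash
cat >> h.py <<'E'
def inv(o,th,w):
    w=np.atleast_2d(w)[:,:2]-o;c,si=np.cos(th),np.sin(th); return np.c_[c*w[:,0]+si*w[:,1],-si*w[:,0]+c*w[:,1]]
def orange(im):
    hsv=cv2.cvtColor(im,cv2.COLOR_RGB2HSV)
    m=cv2.inRange(hsv,(12,90,90),(30,255,255)); m=cv2.morphologyEx(m,cv2.MORPH_CLOSE,cv2.getStructuringElement(cv2.MORPH_ELLIPSE,(25,25)))
    out=[]
    for c in cv2.findContours(m,cv2.RETR_EXTERNAL,cv2.CHAIN_APPROX_NONE)[0]:
        if cv2.contourArea(c)>100:
            x,y,w,h=cv2.boundingRect(c)
            if .8<w/h<1.25: out.append((cv2.contourArea(c),cv2.minEnclosingCircle(c)[0]))
    return sorted(out,reverse=True)
E
python3 - <<'E'
from bench import manip
from h import *
x=np.load("fx.npy");o=x[:2];th=x[2]
F=lambda a,b,c: fix2w(o,th,[a,b,c])[0]
ey=np.array([-np.sin(th),np.cos(th),0])
im=cv2.imread("pics/w2.png")[:,:,::-1].copy()
cp=manip.camera_params("wrist"); 
for a,c in orange(im): print(a,c,inv(o,th,onto(cp,[c],51 if a>1500 else 12)))
manip.move_linear(F(-60,-34,58),speed=60)
for i in range(4): print((manip.read_force()@ey).round(2));manip.hold(.05)
print(inv(o,th,manip.read_tcp_pos()))
cp=manip.camera_params("wrist"); im,d=manip.get_image("wrist")
cv2.imwrite("pics/w3.png",im[:,:,::-1])
for a,c in orange(im): print(a,c,inv(o,th,onto(cp,[c],51 if a>1500 else 12)))
print(manip.read_clock())
E
```

```text
5337.5 (317.6518249511719, 201.35586547851562) [[-61.1928551  -44.95275257]]
677.0 (252.0, 28.0) [[-88.97446008  20.96042887]]
0.08
-0.85
0.15
0.49
[[-60.05856955 -34.19813942]]
5349.0 (318.3101501464844, 199.01718139648438) [[-60.94594854  15.63210341]]
10.4417
```

View pics/w3.png

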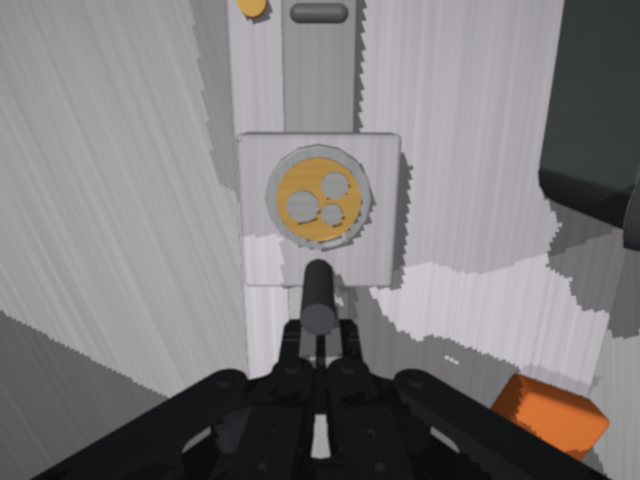

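Carrier centre reads y≈15.6 mm, so the contact offset from the TCP is about 50 mm, more than I assumed. It is close to the first bump, so I'll go on in small steps and measure each one.

Run:
```python
from bench import manip
from h import *
x=np.load("fx.npy");o=x[:2];th=x[2]
F=lambda a,b,c: fix2w(o,th,[a,b,c])[0]
ey=np.array([-np.sin(th),np.cos(th),0])
y=-34
for k in range(6):
    if k: y+=0.7; manip.move_linear(F(-60,y,58),speed=20)
    f=[]
    for i in range(8): f.append(manip.read_force()@ey);manip.hold(.02)
    cp=manip.camera_params("wrist"); im,d=manip.get_image("wrist")
    t=inv(o,th,manip.read_tcp_pos())[0]
    c=orange(im)[0][1]; w=inv(o,th,onto(cp,[c],51))[0]
    print(round(y,1),t.round(2),w.round(2),(w-t).round(2)[1],"F",np.mean(f).round(2),np.std(f).round(2),manip.read_clock())
cv2.imwrite("pics/w4.png",im[:,:,::-1])
```

```text
-34 [-60.   -34.06] [-60.93  15.72] 49.78 F 0.12 0.51 10.625
-33.3 [-60.01 -33.28] [-60.97  15.76] 49.04 F -0.39 0.61 11.0583
-32.6 [-60.   -32.59] [-60.93  16.54] 49.13 F -0.64 0.44 11.4917
-31.9 [-60.   -31.87] [-60.92  17.31] 49.19 F -0.7 0.42 11.925
-31.2 [-60.  -31.2] [-60.88  17.81] 49.02 F -1.21 0.44 12.3583
-30.5 [-60.01 -30.62] [-60.91  18.27] 48.88 F -4.13 0.37 12.7917
```

View pics/w4.png

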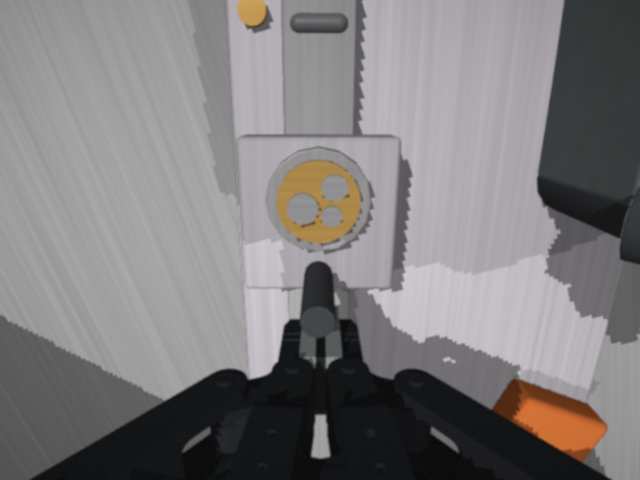

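Run:
```python
from bench import manip
from h import *
x=np.load("fx.npy");o=x[:2];th=x[2]
cp=manip.camera_params("wrist")
im=cv2.imread("pics/w4.png")[:,:,::-1].copy()
hsv=cv2.cvtColor(im,cv2.COLOR_RGB2HSV);m=cv2.inRange(hsv,(12,90,90),(30,255,255));m[60:]=0
ys,xs=np.nonzero(m);print(xs.min(),xs.max(),ys.min(),ys.max())
print("disc",inv(o,th,onto(cp,[(252,12)],12)),"bump",inv(o,th,onto(cp,[(320,22)],24)))
g=onto(cp,[(320,133.5),(320,288)],43);print("carrier edges",inv(o,th,g))
print("post top",inv(o,th,onto(cp,[(318,321)],85)))
p,_=manip.get_image("top"); ct=manip.camera_params("top")
cv2.imwrite("pics/t4.png",cv2.resize(p[140:300,260:460][:,:,::-1],None,fx=3.5,fy=3.5,interpolation=cv2.INTER_CUBIC))
w=np.load("w1.npz",allow_pickle=True);c1=w['cp'].item()
print("w1 bumps",inv(o,th,onto(c1,[(267.5,121.5),(267.5,134),(269,183.5),(269,195)],24)))
print("w1 carrier edges",inv(o,th,onto(c1,[(268,237.5),(268,287.5)],43)))
```

```text
238 266 0 26
disc [[-88.65365556  90.34178564]] bump [[-60.30705558  84.18995912]]
carrier edges [[-60.29233627  42.62600933]
 [-60.27647649 -21.0315897 ]]
post top [[-60.91335295 -13.27827893]]
w1 bumps [[-59.73715068  97.39155364]
 [-60.13623149  83.8352294 ]
 [-60.08488511  27.76151002]
 [-60.49448291  14.13606915]]
w1 carrier edges [[-60.80478707 -32.36898738]
 [-62.90552264 -96.43945285]]
```

View pics/t4.png

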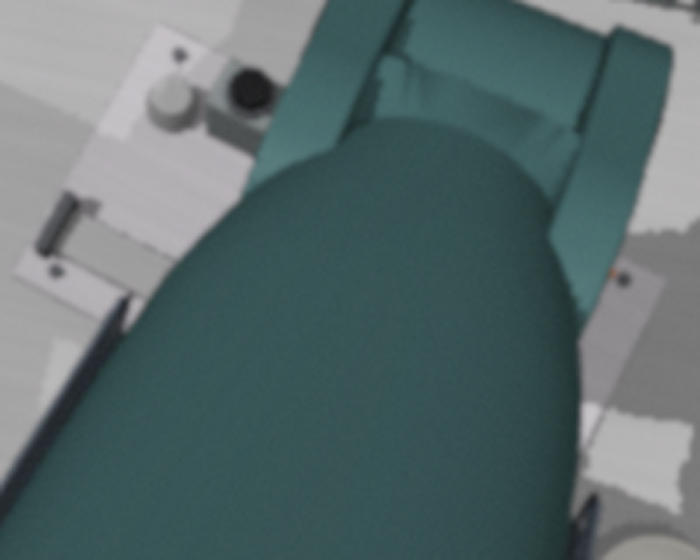

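The carrier's edges (y = 42.6 and -21.0) and the post top (-13.3) both put its centre at about 10.7 mm. The movement disc sits about 8 mm off-centre, which explains the 50 mm offset. So the force now is the first bump, and I'll carry on.

Run:
```python
from bench import manip
from h import *
x=np.load("fx.npy");o=x[:2];th=x[2]
F=lambda a,b,c: fix2w(o,th,[a,b,c])[0]
ey=np.array([-np.sin(th),np.cos(th),0])
y=-30.5; last=None
for k in range(14):
    y+=0.7; manip.move_linear(F(-60,y,58),speed=30)
    f=[]
    for i in range(4): f.append(manip.read_force()@ey);manip.hold(.01)
    cp=manip.camera_params("wrist"); im,d=manip.get_image("wrist")
    t=inv(o,th,manip.read_tcp_pos())[0]
    c=orange(im)[0][1]; w=inv(o,th,onto(cp,[c],51))[0]-[0,7.5]
    off=w[1]-t[1]
    print(round(y,1),t.round(2),w.round(2),off.round(2),"F",np.mean(f).round(2),manip.read_clock())
    if off>42.8 : break
cv2.imwrite("pics/w5.png",im[:,:,::-1])
```

```text
-29.8 [-60.   -29.88] [-60.92  11.46] 41.34 F -4.42 13.175
-29.1 [-60.   -29.14] [-60.93  12.15] 41.29 F -4.65 13.5083
-28.4 [-60.01 -28.43] [-60.94  12.81] 41.24 F -5.1 13.8417
-27.7 [-60.01 -27.66] [-60.92  13.77] 41.43 F -3.85 14.175
-27.0 [-59.98 -26.87] [-60.91  14.55] 41.41 F -2.98 14.5083
-26.3 [-60.   -26.16] [-60.88  15.32] 41.48 F -2.48 14.8417
-25.6 [-60.   -25.47] [-60.91  15.89] 41.37 F -2.17 15.175
-24.9 [-59.99 -24.73] [-60.95  16.7 ] 41.43 F -0.89 15.5083
-24.2 [-60.13 -24.03] [-60.99  17.48] 41.51 F -0.46 15.8417
-23.5 [-60.05 -23.4 ] [-60.94  18.09] 41.49 F 0.36 16.175
-22.8 [-60.   -22.77] [-60.88  19.09] 41.86 F 0.22 16.5083
-22.1 [-60.01 -22.09] [-60.91  19.96] 42.05 F -0.37 16.8417
-21.4 [-60.   -21.41] [-60.86  20.59] 42.0 F 0.26 17.175
-20.7 [-60.   -20.69] [-60.89  21.18] 41.87 F 0.15 17.5083
```

View pics/w5.png

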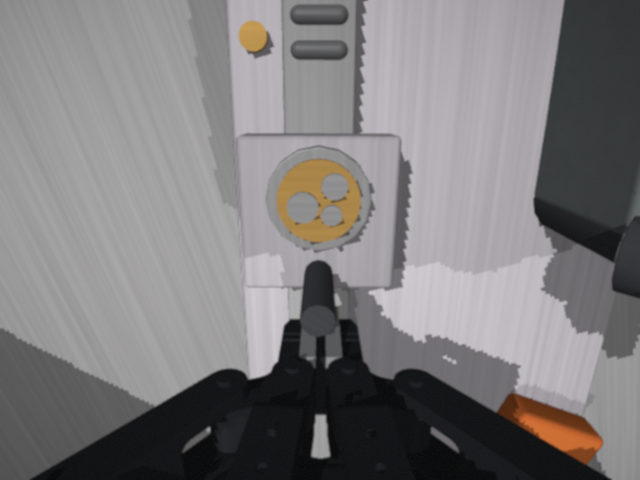

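Run:
```python
from bench import manip
from h import *
x=np.load("fx.npy");o=x[:2];th=x[2]
F=lambda a,b,c: fix2w(o,th,[a,b,c])[0]
ey=np.array([-np.sin(th),np.cos(th),0])
def meas(tag):
    f=[]
    for i in range(6): f.append(manip.read_force()@ey);manip.hold(.01)
    cp=manip.camera_params("wrist"); im,d=manip.get_image("wrist")
    t=inv(o,th,manip.read_tcp_pos())[0]
    c=orange(im)[0][1]; w=inv(o,th,onto(cp,[c],51))[0]-[0,7.5]
    print(tag,t.round(2),w.round(2),(w-t)[1].round(2),"F",np.mean(f).round(2),manip.read_clock())
    return w[1]-t[1],np.mean(f),im,cp
meas("a"); manip.hold(.2)
meas("b")
r=None
manip.move_linear(F(-60,-24.0,58),speed=40)
off,f,im,cp=meas("back")
cv2.imwrite("pics/w6.png",im[:,:,::-1])
hsv=cv2.cvtColor(im,cv2.COLOR_RGB2HSV);g=im[:,:,0].astype(int)
print(g[120:145,330],g[275:300,350])
print("disc",[ (a,c,inv(o,th,onto(cp,[c],12))) for a,c in orange(im)[1:]])
```

```text
a [-60.01 -20.71] [-60.86  21.25] 41.96 F 0.31 17.6083
b [-60.01 -20.71] [-60.86  21.24] 41.95 F 0.17 17.9083
back [-60.01 -24.05] [-60.91  21.11] 45.16 F -0.01 18.2583
[150 150 151 145 131 121 128 147 159 165 167 171 172 172 171 171 170 160
 134 125 137 147 146 146 146] [166 166 163 152 131 106  94  90  90  91  90  91  90  90  89  91  91  91
  90  91  90  90  90  89  90]
disc [(666.0, (252.0, 27.5), array([[-88.90148535,  90.91612776]]))]
```

View pics/w6.png

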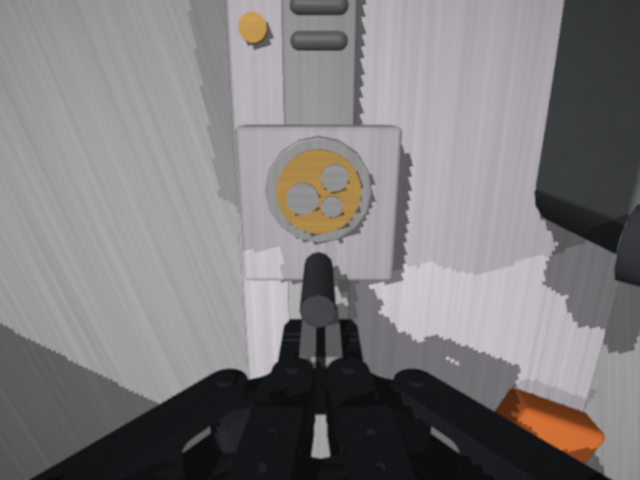

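Run:
```python
from bench import manip
from h import *
x=np.load("fx.npy");o=x[:2];th=x[2]
cp=manip.camera_params("wrist")
for a,b in [(124.5,279.5),(125.5,279)]:
    e=inv(o,th,onto(cp,[(320,a),(320,b)],43));print(e,e.mean(0))
print(inv(o,th,onto(cp,[(320,40.5),(320,7)],24)), "post",inv(o,th,onto(cp,[(318,312)],85)))
```

```text
[[-60.28197504  52.42521721]
 [-60.27220882 -10.56345511]] [-60.27709193  20.93088105]
[[-60.28191563  52.06374858]
 [-60.2722426  -10.33349484]] [-60.27707912  20.86512687]
[[-60.29106171  84.04566146]
 [-60.29319641  96.04918466]] post [[-60.90279567  -3.51681957]]
```

The carrier is in the detent. Its edges give about 20.8 mm, less the 0.5–0.9 mm bias that the known bumps and disc show, and the force rise and drop match crossing the bump. Next is the button.

Run:
```python
from bench import manip
from h import *
x=np.load("fx.npy");o=x[:2];th=x[2]
F=lambda a,b,c: fix2w(o,th,[a,b,c])[0]
manip.move_linear(F(-60,-28,58),speed=60)
manip.move_linear(F(-60,-28,160),speed=200)
manip.move_linear(F(60,100.5,150),speed=200)
manip.move_linear(F(60,100.5,98),speed=100)
manip.hold(.1)
f0=np.mean([manip.read_force()[2] for _ in range(4)]);print("t",manip.read_clock(),f0)
z=98
while z>85:
    z-=1; manip.move_linear(F(60,100.5,z),speed=30)
    f=[]
    for _ in range(3): f.append(manip.read_force()[2]); manip.hold(.01)
    f=np.mean(f)-f0
    print(z,manip.read_tcp_pos()[2].round(2),f.round(2))
    if f>9: break
print(manip.read_clock())
```

```text
t 20.9667 0.5664865130936799
97 97.19 -0.41
96 95.92 -0.48
95 94.93 -0.32
94 94.0 -0.61
93 92.99 -0.08
92 91.97 0.1
91 90.89 0.74
90 89.91 -0.16
89 88.89 -0.47
88 88.02 2.67
87 87.92 12.99
23.9917
```

Hard stop at z≈88, which is 94 - 6 as expected. The force on the way down was lower than I expected, though, so I'll check the button in a picture.

Run:
```python
from bench import manip
from h import *
x=np.load("fx.npy");o=x[:2];th=x[2]
F=lambda a,b,c: fix2w(o,th,[a,b,c])[0]
manip.move_linear(F(60,100.5,100),speed=80)
manip.move_linear(F(60,60,200),speed=200)
cp=manip.camera_params("wrist"); im,d=manip.get_image("wrist")
cv2.imwrite("pics/w7.png",im[:,:,::-1]); np.savez("w7.npz",im=im,d=d,cp=cp)
u=proj(cp,F(60,100,88))[0];print(u,proj(cp,F(60,20,162))[0])
ui=u.round().astype(int)
for dv in (-10,0,10):
    v=ui[1]+dv; D=d[v,ui[0]]; print((cp['xyz']+rays(cp,[(ui[0],v)])[0]*D).round(1))
print(manip.read_clock())
```

```text
[321.25554265 179.6026719 ] [321.2616734  357.64453704]
[665.   82.4  87.8]
[663.3  76.3  87.1]
[661.6  69.8  85.6]
25.05
```

View pics/w7.png

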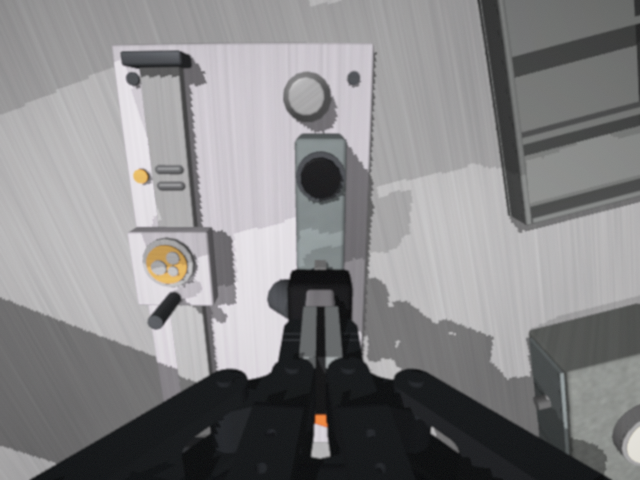

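The button's depth now reads about 87 mm against 93 mm before, so it is down. The carrier is still at its station at (170,262). Now I'll grip the bar.

Run:
```python
from bench import manip
from h import *
x=np.load("fx.npy");o=x[:2];th=x[2]
F=lambda a,b,c: fix2w(o,th,[a,b,c])[0]
manip.move_linear(F(60,20.5,215),speed=200)
manip.move_gripper(50)
print(manip.read_clock(),manip.read_width())
manip.move_linear(F(60,20.5,128),speed=110)
manip.hold(.1)
f0=np.mean([manip.read_force() for _ in range(5)],0);print(manip.read_clock(),f0)
manip.move_gripper(10,60)
manip.hold(.1)
f=np.mean([manip.read_force() for _ in range(5)],0)-f0
c,s=np.cos(th),np.sin(th)
print(manip.read_width(),"fix F",c*f[0]+s*f[1],-s*f[0]+c*f[1],f[2],manip.read_tcp_pos(),F(60,20.5,128),manip.read_clock())
np.save("f0.npy",f0)
cp=manip.camera_params("wrist"); im,d=manip.get_image("wrist")
cv2.imwrite("pics/w8.png",im[:,:,::-1])
```

```text
25.9417 49.72633875568514
26.9833 [-0.48411279 -0.01674137 -0.02245392]
15.007960746376774 fix F -3.817724283572783 -0.1679237772831066 5.064315243483113 [6.41978474e+02 1.27192000e-01 1.28427196e+02] [ 6.42430315e+02 -3.06898105e-02  1.28000000e+02] 27.4833
```

View pics/w8.png

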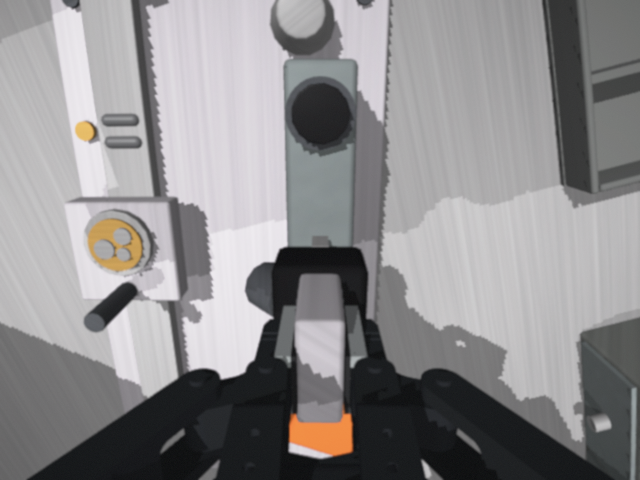

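The bar (columns 297–345) is held squarely between the pads, so I'll pull up.

Run:
```python
from bench import manip
from h import *
x=np.load("fx.npy");o=x[:2];th=x[2]; f0=np.load("f0.npy")
p=manip.read_tcp_pos(); z0=128.0
b=np.array(F) if False else None
P=fix2w(o,th,[60,20.5,0])[0]
def go(dz,sp):
    manip.move_linear([P[0]-.4,P[1]+.1,z0+dz],speed=sp)
    f=[]
    for _ in range(3): f.append(manip.read_force()-f0); manip.hold(.01)
    f=np.mean(f,0); print(dz,manip.read_tcp_pos()[2].round(2),f.round(2),manip.read_width().round(2),manip.read_clock().__round__(2)); return f
go(10,50)
go(30,60);go(55,60);go(80,60);go(86,40)
for dz in np.arange(87,95,1.):
    f=go(dz,30)
    if f[2]<-17: break
cp=manip.camera_params("wrist"); im,d=manip.get_image("wrist")
cv2.imwrite("pics/w9.png",im[:,:,::-1])
p,_=manip.get_image("side");cv2.imwrite("pics/s9.png",cv2.resize(p[150:350,150:420][:,:,::-1],None,fx=2.9,fy=2.9,interpolation=cv2.INTER_CUBIC))
```

```text
Traceback (most recent call last):
AttributeError: 'float' object has no attribute 'round'
```

Run:
```python
from bench import manip
from h import *
x=np.load("fx.npy");o=x[:2];th=x[2]; f0=np.load("f0.npy")
z0=128.0
P=fix2w(o,th,[60,20.5,0])[0]
def go(dz,sp):
    manip.move_linear([P[0]-.4,P[1]+.1,z0+dz],speed=sp)
    f=[]
    for _ in range(3): f.append(manip.read_force()-f0); manip.hold(.01)
    f=np.mean(f,0); print(dz,round(manip.read_tcp_pos()[2],2),f.round(2),round(manip.read_width(),2),round(manip.read_clock(),2)); return f
go(10,50)
go(30,60);go(55,60);go(80,60);go(86,40)
for dz in np.arange(87,95,1.):
    f=go(dz,30)
    if f[2]<-17: break
cp=manip.camera_params("wrist"); im,d=manip.get_image("wrist")
cv2.imwrite("pics/w9.png",im[:,:,::-1])
p,_=manip.get_image("side");cv2.imwrite("pics/s9.png",cv2.resize(p[150:350,150:420][:,:,::-1],None,fx=2.9,fy=2.9,interpolation=cv2.INTER_CUBIC))
```

```text
10 137.79 [-1.79  0.83 -2.6 ] 15.27 28.18
30 158.25 [-1.8   1.52 -2.4 ] 15.41 28.69
55 182.81 [-1.15  0.42 -6.38] 15.27 29.28
80 207.98 [-1.38  1.32 -7.23] 15.17 29.88
86 214.07 [-1.98  1.39 -7.36] 14.79 30.2
87.0 215.0 [-1.35  1.48 -6.98] 15.42 30.48
88.0 216.02 [-1.9   1.28 -7.18] 15.23 30.75
89.0 217.06 [-2.2   1.04 -6.9 ] 15.13 31.02
90.0 218.08 [-2.15  1.35 -7.22] 15.37 31.3
91.0 218.78 [ -1.44   0.79 -10.47] 15.19 31.57
92.0 219.12 [  1.69   0.73 -23.75] 14.95 31.85
```

View pics/w9.png

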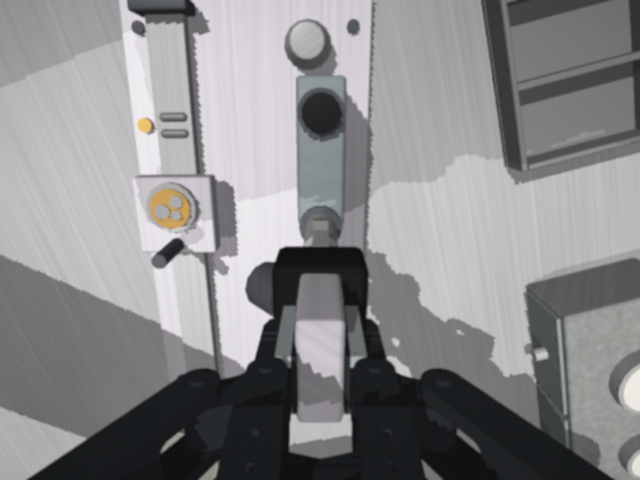

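View pics/s9.png

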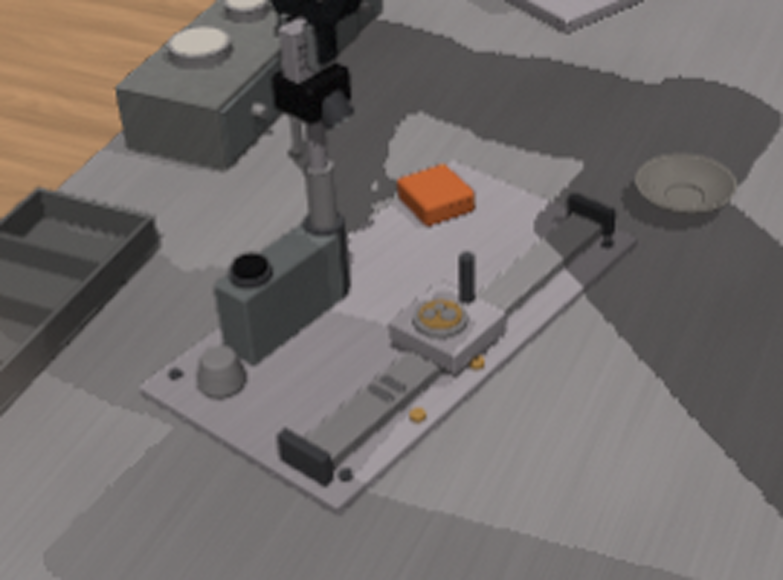

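Run:
```python
from bench import manip
import numpy as np
f0=np.load("f0.npy")
for _ in range(4):
    print(manip.read_tcp_pos()[2],(manip.read_force()-f0).round(1),manip.read_width()); manip.hold(.2)
print(manip.read_clock())
manip.finish_job()
```

```text
219.17399913247695 [  1.5   1.  -26.3] 15.132732858371535
219.13448292690572 [  1.6   0.8 -26.3] 15.10000490450256
219.14067945507847 [  2.2   0.6 -26.4] 15.446339717345024
219.14032754676805 [  2.6   0.3 -26.1] 15.289793072211321
32.75
the job is handed in; nothing more can be done
```

The job is handed in at 32.75 s of the 53 s allowed, with the gripper still holding the camera up at the second stop. No verdict is reported.

- **Carrier:** I pushed it by the post with closed fingers. Resistance rose to about 5 N at the first bump, then dropped, and the carrier drew slightly ahead of the fingers. Its edges put it at about y = 20.8 mm, or roughly 20.0–20.4 after the bias the known marks show; the target is 20. I did not test the detent by pushing against it.
- **Release button:** I pressed it down to a hard stop at z ≈ 88 mm with about 13 N. The depth reading on its top went from about 93 mm to 87 mm, and the mast then came free.
- **Camera:** I gripped the bar and pulled it up. The force was about 2.5 N on the first tube and about 7 N on the second. The hard stop came at about 91 mm of tool travel, against the 90 mm given. It then held steady at about 26 N of pull, with no slip over 0.8 s.
- **Other things on the bench:** in the last pictures the dish, block and loupe looked unmoved. I did not re-check the tweezer, jar and driver, but the arm did not work near them.

**Readings that disagreed:**
- The force while pressing the button stayed below the expected 3 N until near the bottom.
- The movement disc sits about 8 mm off the carrier's centre, so I used the carrier's edges and post instead.

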